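Release the locked sachet tray with the pin

TASK

The sachet tray in the grey dispenser is locked. Take the orange-handled release pin from its stand, push its tip gently down through the slot in the dispenser's top, feel for the hidden spring catch along the slot and trip it so that the tray springs open, then put the pin back upright, fully home in its stand. Never press hard: what does not give under a light push is the solid ledge, not the catch; leave the ramekin, shaker and sachet caddy where they are.

Things in the scene. Friction and masses are not known exactly. Their poses are not given: they have to be found in the camera images.
- dispenser: Grey countertop dispenser, a closed case 120 x 120 x 90 mm, fixed to the table; origin at the centre of its underside, z up, x towards its back. Its -x side has the tray's black front with a steel pull; the tray comes out that way. Black inside.
- slot (a point): Middle of the access slot, in the plane of the dispenser's top (90 mm above the table). The slot is 34 mm long along the dispenser's y and 11 mm wide along its x, through a 6 mm thick top, with a steel surround.
- catch_zone (a point): Point 28 mm straight below the slot's middle, on the dispenser: the level of two solid ledges that never yield. Between them, in a 13 mm gap, lies the spring pad, 1 to 13 mm below the ledges. The gap's centre lies up to 13 mm from here to the dispenser's +y or -y. Both are hidden, new each time. The rod enters the gap only with its axis within about 3 mm of the gap's centre.
- pad_feel (a point): The same point, for the forces: the pad yields from about 4 N, trips the catch when pushed 6 mm down (6 to 9 N) and meets a hard stop at 8 mm. A ledge gives less than 1 mm. Press ledge or stop with no more than about 15 N; 25 N breaks the catch.
- tray (a joint): How far the tray has come out, m: 0 locked shut, about 0.035 sprung fully open. It springs out by itself when the catch trips and stays out.
- stand: Grey pin stand, a fixed block 46 x 46 x 70 mm; origin at the centre of its underside, z up. A hole of 9 mm diameter, 65 mm deep, with a 2 mm chamfer, goes straight down the middle of its top; its floor is 5 mm above the table.
- pin: Release pin, loose, 60 g, upright in its stand: steel rod 7 mm thick, 95 mm long below the handle, tip tapered to 4 mm over the last 4 mm; orange square handle 18 x 18 mm, 52 mm tall, sides along the pin's x and y (at the start the stand's x and y). Origin at the tip, z towards the handle. Fully home, the tip stands on the floor of the stand's hole.
- pin_tip (a point): Tip of the pin's rod (the pin's origin).
- pin_grip (a point): Middle of the pin's handle, 121 mm from the tip.
- ramekin: White ramekin with red sauce, 65 mm across, 37 mm tall, loose bystander; origin under its centre.
- shaker: White shaker, 41 mm across, 84 mm tall, loose bystander; origin under its centre.
- caddy: Black caddy with sachets, 90 x 64 x 60 mm, loose bystander; origin under its centre.
Not all that is in view belongs to the job. Leave any green look-alike of the stand alone.

How it is judged:
By the outcome, as a careful person would: the job done as asked, in the order asked, and still so for the second after the job is handed in, with the robot touching nothing.
It also fails if it takes over 67 s, if anything falls off the work surface, if the arm or the gripper's body presses on something with over 40 N, if the wrist force passes 120 N, or if a joint passes its speed limit or range.

ROBOT

A 6-joint arm with a two-finger parallel gripper is mounted at the origin on a cart in front of the work surface, level with it; the furniture and walls round the work are solid. World frame = base frame: x ahead of the robot, y to its left, z up, the work surface at z = 0. Lengths are in mm, angles in rad, forces in N, time in s.
With the tool pointing down it reaches from about 325 to 875 mm from the base axis. Payload 4.4 kg.
Tool frame: the origin (TCP) lies on the centre line of the jaws, within the pads' length; the fingertips stand ahead of it and the grasp point (between the pads) lies 6 mm ahead of it (ctrl.tcp_to_tips is the z of the fingertips in the tool frame, in mm); z points along the fingers, y is the direction in which the jaws open and shut (so a half turn about z gives the same grasp; the last joint's range is limited). The gripper opens to 85 mm and grips with 20 to 120 N. Pads are 22 mm wide; open, the fingers measure 114 mm over their backs; the gripper's body (76 mm by 85 mm) begins 54 mm behind the grasp point. The pads swing forward as they close: fully open they stand 13 mm farther back than shut.
Start: joints at [1.143, 0.207, 1.542, -0, 1.393, -0.15], TCP at [157.145, 553.112, 256.282] pointing down, gripper open.
Joint ranges: [-2.73, 2.73], [-0.86, 2.22], [0.23, 2.46], [-1.11, 4.25], [0.08, 2.63], [-2.82, 2.82]. Speed limits (rad/s): [2.79, 2.79, 3.14, 3.14, 3.14, 3.14].

INTERFACE

Orientations are given as a 3x3 rotation matrix whose columns are the frame's x, y, z axes.
In Python, from plant import ctrl, sensors, optics gives the robot as it stands. Calls block until the motion is done:
- ctrl.move_ptp(position, orientation): joint-space move of the TCP to a pose.
- ctrl.move_l(position, rot=None, vel=150, threshold=None): straight line of the TCP; rot=None keeps the orientation; vel is the mean speed in mm/s. With threshold (N) it stops when the force on the tool has changed by that much, and returns True; else False.
- ctrl.set_joints(angles): joint-space move.
- ctrl.gripper_to(opening, force=None): finger opening in mm; force is the grip in N (None keeps the last); returns when the fingers have stopped.
- ctrl.hold(seconds).
- ctrl.solve_ik(position, orientation): joint angles nearest the present ones, or None.
- sensors.read_state(): the state.
- optics.grab_frame(name): name is "scene" or "top" or "wrist"; returns (picture, depth): 420x560x3 uint8, red, green, blue; 420x560 float32, mm along the optical axis (not along the pixel's ray), 0 where there is no reading.
- optics.camera_params(name): a dict with "mtx" (3x3 intrinsics, pixels), "R" (3x3) and "t" (3): a world point X has camera coordinates R X + t; the wrist camera has in their place "T_tool_cam" (4x4, takes a point from camera to tool coordinates, whose origin is the TCP and whose axes are the flange's). Camera axes: x right, y down, z forward; pixel columns grow to the right and rows downward; lengths in mm; the calibration is good to about 2 mm. A picture is of the moment at which its call begins: read the wrist's pose just before it. camera_params takes no time and is no camera call.
A pose or a line that the arm cannot do raises ctrl.MotionError and nothing moves.
- ctrl.finish_job(): hands the job in, once; it reports no verdict.
The state is a dict: "t": time; "q": joint angles; "qvel": joint speeds; "tau": joint torques, N m; "eef_pos": TCP position; "eef_rot": TCP orientation; "force": force on the tool from outside, world axes, zero at the start; "wrist_torque": the same for the moment, N m; "grip_width": finger opening in mm.
Only numpy, scipy, OpenCV 4.12 (cv2) and the standard library are available. Lean on these libraries where they do the work, as an engineer would, in place of code of your own. Each camera call takes 0.05 s, during which the arm holds its last target. There are 200 camera calls.

## Working session

There is one attempt and no reset: what is moved stays moved. The work goes in short steps, each a Python script; the robot and the scene stay as the last script left them, time stands still between calls to the robot, and variables do not carry over. Pictures are saved under pics/ and viewed, about 8 in all and at most 12, crops included, and the job is handed in when it is done.

```bash
ls; mkdir -p pics; python3 - <<'E'
from plant import ctrl,sensors,optics
import cv2,numpy as np
ims=[]
for n in("scene","top"):
    p,d=optics.grab_frame(n); np.savez('pics/%s.npz'%n,p=p,d=d)
    cv2.imwrite('pics/%s.png'%n,p[:,:,::-1]); c=optics.camera_params(n); print(n,c)
    print((d==0).mean())
print(optics.camera_params("wrist"),ctrl.tcp_to_tips); print(sensors.read_state())
E
```

```text
pics
scene {'mtx': array([[413.17213299,   0.        , 286.96403023],
       [  0.        , 413.17213299, 201.54803067],
       [  0.        ,   0.        ,   1.        ]]), 'R': array([[ 0.68366495, -0.72966225,  0.01397268],
       [-0.53253711, -0.51187479, -0.6740834 ],
       [ 0.49900547,  0.45340623, -0.73852307]]), 't': array([-342.62346323,  374.48776846,  819.67130989])}
0.0038775510204081634
top {'mtx': array([[386.99528799,   0.        , 279.30145522],
       [  0.        , 386.99528799, 206.22732466],
       [  0.        ,   0.        ,   1.        ]]), 'R': array([[ 0.02496561, -0.99968381, -0.0030007 ],
       [-0.99867814, -0.02480536, -0.04501847],
       [ 0.0449298 ,  0.00412065, -0.99898165]]), 't': array([ 21.85133456, 538.3311779 , 963.73299981])}
0.003966836734693877
{'mtx': array([[321.6111908 ,   0.        , 279.86466515],
       [  0.        , 321.6111908 , 209.2438386 ],
       [  0.        ,   0.        ,   1.        ]]), 'T_tool_cam': array([[ 1.01480963e-04, -9.62553345e-01, -2.71092322e-01,
         6.80938064e+01],
       [ 9.99999583e-01, -1.48319390e
[... 294 characters left out ...]
+00,  2.05844248e-05,
        1.39350103e+00, -1.50528251e-01]), 'qvel': array([ 0.00117883, -0.00193007, -0.00422565,  0.00153135,  0.00045398,
        0.00164851]), 'tau': array([-1.55402231e-03, -3.84090614e+01, -2.92550004e+01, -2.75220800e-04,
        4.89155515e-03, -1.65083563e-06]), 'eef_pos': array([156.87271453, 552.51664816, 255.20585314]), 'eef_rot': array([[-9.61940155e-01,  2.73258728e-01, -8.98213811e-04],
       [ 2.73259994e-01,  9.61938291e-01, -1.92363170e-03],
       [ 3.38377107e-04, -2.09586448e-03, -9.99997746e-01]]), 'force': array([-0.73789552,  0.03427124, -1.08662049]), 'wrist_torque': array([-0.00667077, -0.00763286, -0.01113071]), 'grip_width': 85.06874779363488}
```

View pics/scene.png

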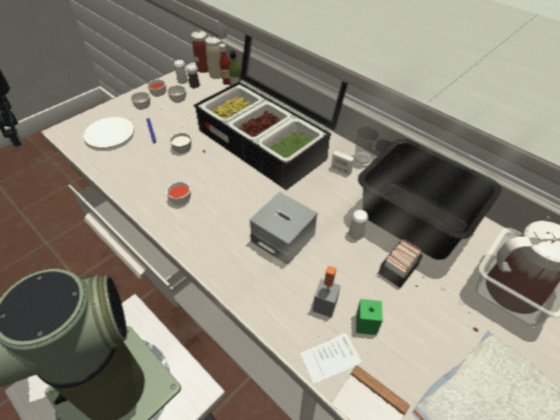

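View pics/top.png

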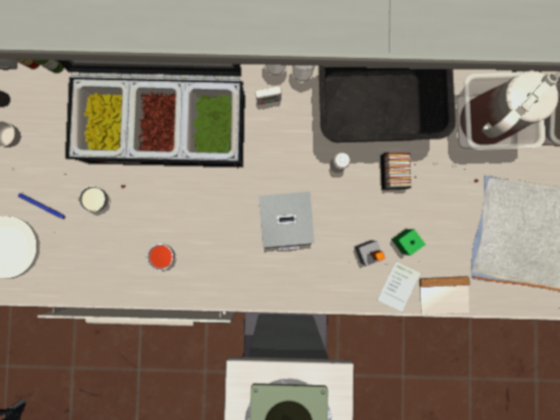

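Scene and top views: the dispenser is at top (287,219), with its slot dark. Things that could pass for the pin or stand are the orange pin in the grey stand (top (375,254), scene (330,275)), the green block (410,242) and the brown spatula handle (445,281). I choose the orange handle in the grey stand and will check it with the wrist camera.

```bash
cat > h.py <<'E'
from plant import ctrl,sensors,optics
import cv2,numpy as np
def cam(n,st=None):
    c=optics.camera_params(n)
    if n!="wrist": return c["mtx"],c["R"].T,-c["R"].T@c["t"]
    T=c["T_tool_cam"]; R=st["eef_rot"]
    return c["mtx"],R@T[:3,:3],R@T[:3,3]+st["eef_pos"]
def ray(c,uv,z):
    K,R,o=c; uv=np.atleast_2d(np.asarray(uv,float))
    d=np.c_[(uv[:,0]-K[0,2])/K[0,0],(uv[:,1]-K[1,2])/K[1,1],np.ones(len(uv))]@R.T
    return o+d*((z-o[2])/d[:,2])[:,None]
def cloud(c,D):
    K,R,o=c; v,u=np.indices(D.shape)
    return np.stack([(u-K[0,2])/K[0,0]*D,(v-K[1,2])/K[1,1]*D,D],-1)@R.T+o
def proj(c,X):
    K,R,o=c; p=K@(R.T@(np.asarray(X)-o)); return p[:2]/p[2]
def orange(p):
    h=cv2.cvtColor(p,cv2.COLOR_RGB2HSV); return ((h[...,0]>4)&(h[...,0]<20)&(h[...,1]>180)&(h[...,2]>110)).astype(np.uint8)
def big(m):
    cs,_=cv2.findContours(m.astype(np.uint8),cv2.RETR_EXTERNAL,cv2.CHAIN_APPROX_NONE); return max(cs,key=cv2.contourArea)[:,0]
def rect(P):
    r=cv2.minAreaRect(P[:,:2].astype(np.float32)); return np.round(r[0],1),np.round(r[1],1),round(r[2],1)
def down(yaw):  # tool z down, tool x axis at angle yaw in world
    c,s=np.cos(yaw),np.sin(yaw); return np.array([[c,s,0],[s,-c,0],[0,0,-1.]])
E
python3 - <<'E'
from h import *
z=np.load('pics/top.npz');p,D=z['p'],z['d'];c=cam("top");P=cloud(c,D)
m=(P[...,2]>80)&(P[...,2]<100); m[:150]=0;m[:,:250]=0;m[:,330:]=0
print('disp',rect(ray(c,big(m),90)),np.median(P[m][:,2]))
g=p.max(-1)<60; s=g&0; s[205:232,270:305]=g[205:232,270:305]
print('slot',rect(ray(c,big(s),90)))
o=orange(p);o[:,:350]=0;o[:,400:]=0;b=big(o);print('orange',b.mean(0),rect(ray(c,b,152)),P[o>0][:,2].max())
m=(P[...,2]>55)&(P[...,2]<85);m[:235]=0;m[:,:350]=0;m[:,395:]=0;print('stand',rect(ray(c,big(m),70)))
z=np.load('pics/scene.npz');c=cam("scene");o=orange(z['p']);o[:240]=0;o[310:]=0;o[:,:300]=0;o[:,350:]=0;b=big(o)
print('scene orange',b.mean(0),ray(c,b.mean(0),126), b.min(0),b.max(0))
E
```

```text
disp (array([504.6,  18. ]), array([119.9, 119.8]), 6.3) 89.56877922521232
slot (array([506. ,  18.7]), array([ 2.3, 23.2]), 1.4)
orange [379.         255.45454545] (array([ 430.8, -181.9]), array([15. , 17.2]), 1.4) 154.24057057564664
stand (array([ 429.5, -183.5]), array([47.9, 48.4]), 22.1)
scene orange [329.33333333 273.66666667] [[ 434.9714518 -180.7083926  126.       ]] [329 273] [330 274]
```

```bash
python3 - <<'E'
from h import *
y=np.radians(112)
for n,t,yy in(("ws",[430,-182,300],y),("wd",[505,18,300],np.radians(95))):
    ctrl.move_ptp(t,down(yy)); ctrl.hold(.2); st=sensors.read_state(); p,D=optics.grab_frame("wrist")
    print(n,st['t'],st['q'].round(2),st['eef_pos'],st['force'].round(2))
    c=cam("wrist",st); P=cloud(c,D); np.savez('pics/%s.npz'%n,p=p,D=D,pos=st['eef_pos'],rot=st['eef_rot'])
    cv2.imwrite('pics/%s.png'%n,p[:,:,::-1])
E
python3 -c "
import cv2,numpy as np
cv2.imwrite('pics/w2.png',cv2.resize(np.vstack([cv2.imread('pics/ws.png'),cv2.imread('pics/wd.png')]),None,fx=.71,fy=.71))"
```

```text
ws 3.0667 [-0.59 -0.06  1.74  0.    1.47 -0.97] [ 430.18522607 -181.57578675  299.97205927] [-0.38  1.01  0.06]
wd 4.175 [-0.14  0.02  1.65 -0.    1.46 -0.22] [504.92885211  16.65497586 300.0302165 ] [-0.96  0.43 -0.96]
```

View pics/w2.png

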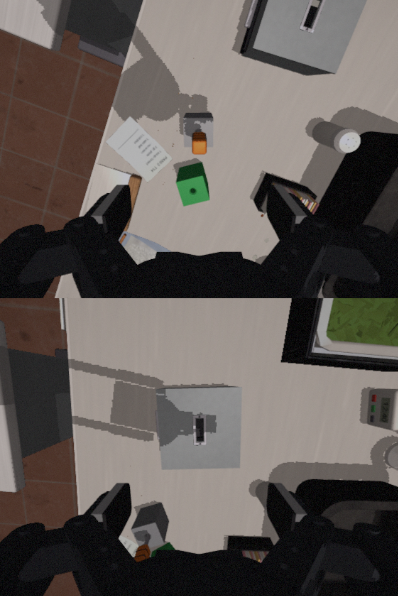

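The close view shows the orange handle in the grey stand at about (282,204) in full-size pixels, with the green look-alike below it and clearly separate. The slot is at about (282,186) in the second frame.

```bash
python3 - <<'E'
from h import *
def load(n):
    z=np.load('pics/%s.npz'%n); c=cam("wrist",dict(eef_pos=z['pos'],eef_rot=z['rot'])); return z['p'],z['D'],c,cloud(c,z['D'])
p,D,c,P=load('ws')
o=orange(p); m=(o>0)&(P[...,2]>146); near=np.hypot(P[...,0]-430,P[...,1]+182)<45
m&=near; print('handle top z',np.median(P[m][:,2]),rect(ray(c,big(m),152)))
m=near&(P[...,2]>60)&(P[...,2]<80); print('stand',np.median(P[m][:,2]),rect(ray(c,big(m),70)))
# green
p,D,c,P=load('wd')
m=(abs(P[...,2]-90)<8)&(np.hypot(P[...,0]-505,P[...,1]-18)<100); m2=cv2.morphologyEx(m.astype(np.uint8),cv2.MORPH_CLOSE,np.ones((25,25)))
print('disp',np.median(P[m][:,2]),rect(ray(c,big(m2),90)))
u=np.int32(proj(c,[505,18,90]));print(u)
s=np.zeros(p.shape[:2],bool); w=slice(u[1]-30,u[1]+30),slice(u[0]-15,u[0]+15)
s[w]=p[w].max(-1)<70; 
hull=cv2.convexHull(big(s)); print('slot dark',rect(ray(c,hull[:,0],90)),big(s).min(0),big(s).max(0))
s[:]=0; w=slice(u[1]-45,u[1]+45),slice(u[0]-30,u[0]+30); s[w]=p[w].min(-1)>200; s=cv2.dilate(s.astype(np.uint8),np.ones((3,3)))
print('bright',rect(ray(c,big(s),90)))
q=p[u[1]-40:u[1]+40,u[0]-50:u[0]+50,::-1]; cv2.imwrite('pics/slot.png',cv2.resize(q,None,fx=6,fy=6,interpolation=0))
E
```

```text
handle top z 151.32019598842544 (array([ 432.8, -184.4]), array([16.3, 16. ]), 22.1)
stand 69.96010747682524 (array([ 430.3, -183.8]), array([45.4, 47.2]), 23.0)
disp 89.99492161649636 (array([506.5,  18.9]), array([120. , 120.1]), 6.3)
[279 186]
slot dark (array([506.6,  21.2]), array([10.4, 36.8]), 5.2) [276 166] [286 201]Traceback (most recent call last):
  File "<stdin>", line 17, in <module>
  File "h.py", line 20, in big
    cs,_=cv2.findContours(m.astype(np.uint8),cv2.RETR_EXTERNAL,cv2.CHAIN_APPROX_NONE); return max(cs,key=cv2.contourArea)[:,0]
                                                                                              ~~~^^^^^^^^^^^^^^^^^^^^^^^^
ValueError: max() iterable argument is empty
```

```bash
python3 - <<'E'
from h import *
p=np.load('pics/wd.npz')['p']; cv2.imwrite('pics/slot.png',cv2.resize(p[146:226,229:329,::-1],None,fx=6,fy=6,interpolation=0))
E
```

```text
(no output)
```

View pics/slot.png

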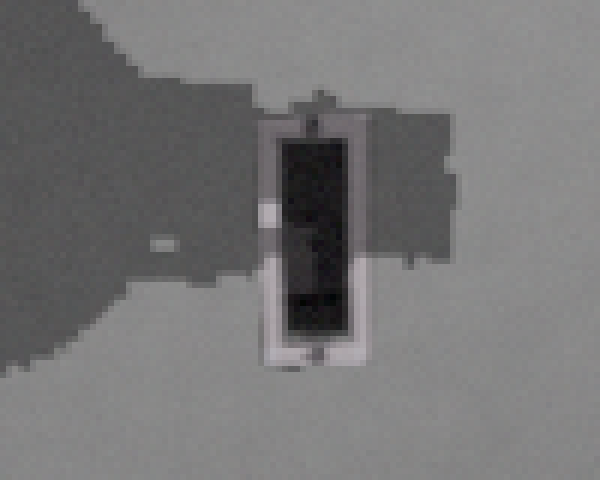

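The slot's corners are at about (276–287, 169–202) in the frame. That puts its centre near (507,19), in agreement with the case centre. Now I grasp the pin.

```bash
python3 - <<'E'
from h import *
R=down(np.radians(112.5))
ctrl.move_ptp([431.5,-184,200],R); ctrl.move_l([431.5,-184,132],vel=100); ctrl.hold(.2)
a=sensors.read_state(); ctrl.gripper_to(10,60); ctrl.hold(.2); b=sensors.read_state()
for s in(a,b): print(s['t'],s['eef_pos'].round(2),s['force'].round(2),s['wrist_torque'].round(3),s['grip_width'])
ctrl.move_l([431.5,-184,172],vel=60); s=sensors.read_state(); print(s['force'].round(2))
ctrl.move_l([431.5,-184,275],vel=120); ctrl.hold(.2); s=sensors.read_state(); p,D=optics.grab_frame("wrist")
print(s['t'],s['eef_pos'].round(2),s['force'].round(2),s['grip_width'])
c=cam("wrist",s); u=proj(c,s['eef_pos']+s['eef_rot']@[0,0,127]); print('expected tip px',u)
u=np.int32(u); np.savez('pics/tip.npz',p=p,D=D,pos=s['eef_pos'],rot=s['eef_rot'])
cv2.imwrite('pics/tip.png',cv2.resize(p[u[1]-60:u[1]+90,u[0]-80:u[0]+80,::-1],None,fx=4,fy=4,interpolation=0))
E
```

```text
6.2 [ 432.06 -184.35  132.81] [0.7  0.62 0.64] [0.007 0.02  0.033] 85.26311224345167
7.025 [ 431.42 -183.92  132.04] [-1.13  0.12  1.65] [ 0.149  0.141 -0.03 ] 17.4556963654377
[-0.08 -1.13 -1.42]
9.05 [ 431.07 -183.74  274.03] [ 0.28  0.28 -0.33] 17.07814593487986
expected tip px [278.6508398 209.3325559]
```

View pics/tip.png

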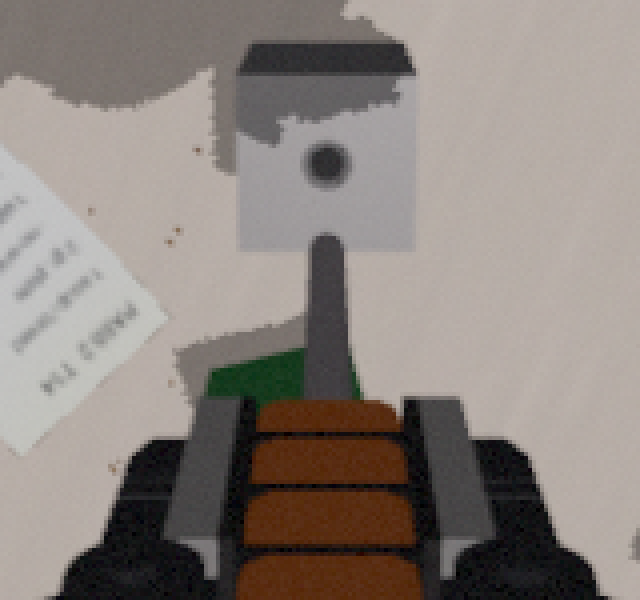

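The pin hangs straight. Its tip is seen at (279.7,208.5) against a predicted (278.7,209.3), and the stand hole is at (279.7,189.8). Next I enter the slot and probe.

```bash
cat >> h.py <<'E'
A=np.radians(6.3); S=np.array([506.8,19.1]); RD=down(A+np.pi/2)
def at(off,tipz,dx=0): 
    q=S+off*np.array([-np.sin(A),np.cos(A)])+dx*np.array([np.cos(A),np.sin(A)]); return [q[0],q[1],tipz+127]
def probe(off):
    ctrl.move_l(at(off,67),vel=60); ctrl.hold(.1); f0=sensors.read_state()['force']
    hit=ctrl.move_l(at(off,38),vel=14,threshold=8); s=sensors.read_state()
    print('probe',off,hit,'tipz',round(s['eef_pos'][2]-127,2),'dF',(s['force']-f0).round(1),'t',s['t'],flush=True); return s['eef_pos'][2]-127
E
python3 - <<'E'
from h import *
z=np.load('pics/tip.npz'); c=cam("wrist",dict(eef_pos=z['pos'],eef_rot=z['rot']))
print('hole',ray(c,[279.75,189.75],70),'tip',ray(c,[279.75,208.5],z['pos'][2]-127))
ctrl.move_ptp(at(0,145),RD); ctrl.move_l(at(0,98),vel=120); ctrl.hold(.15)
s=sensors.read_state(); print(s['eef_pos'],at(0,98))
hit=ctrl.move_l(at(0,67),vel=40,threshold=5); s=sensors.read_state(); print(hit,s['eef_pos'][2]-127,s['force'].round(2),s['t'])
if not hit:
    z=probe(0)
    if z>60.5: ctrl.move_l(at(0,67),vel=60)
    print(sensors.read_state()['force'])
E
```

```text
hole [[ 431.91070016 -183.98939592   70.        ]] tip [[ 431.40499446 -182.64647822  147.03076046]]
[507.66872264  18.70119071 226.27954816] [np.float64(506.8), np.float64(19.1), 225]
False 67.20532092930407 [ 0.19  0.4  -0.42] 11.5917
probe 0 True tipz 61.84 dF [-1.2 -0.6  5.1] t 12.725
[ 0.48262547  0.01714194 -1.6427811 ]
```

```bash
python3 - <<'E'
from h import *
for o in(5,10,13,-5,-10,-13):
    z=probe(o)
    if z<60.6: break
    ctrl.move_l(at(o,67),vel=60)
s=sensors.read_state(); print(s['force'].round(2),s['eef_pos']); p,D=optics.grab_frame("scene"); cv2.imwrite('pics/s2.png',cv2.resize(p[150:300,200:400,::-1],None,fx=3,fy=3))
E
```

```text
probe 5 True tipz 61.82 dF [0.  0.6 5.8] t 14.1167
probe 10 True tipz 61.85 dF [0.5 0.  6.3] t 15.5083
probe 13 True tipz 61.83 dF [-0.  -0.2  4.9] t 16.9
probe -5 True tipz 61.52 dF [-0.2  0.8  5.1] t 18.5083
probe -10 True tipz 54.69 dF [-0.9 -0.8  4.3] t 20.2083
[-1.49 -0.76  4.33] [508.03286717   9.10606667 181.69071813]
```

View pics/s2.png

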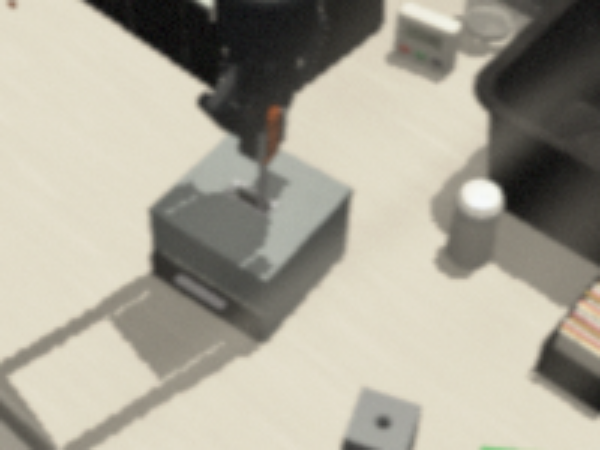

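In the gap the tip reaches 54.7, against 61.8 on the ledge. The tray is still shut (front at crop (200,290)). I press on in small, watched steps.

```bash
python3 - <<'E'
from h import *
z=54.5
for i in range(14):
    z-=.8; ctrl.move_l(at(-10,z),vel=10,threshold=6); s=sensors.read_state()
    print(round(z,1),(s['eef_pos'][2]-127).round(2),s['force'].round(1),s['t'],flush=True)
    if s['force'][2]>12: break
p,D=optics.grab_frame("scene"); cv2.imwrite('pics/s3.png',cv2.resize(p[150:300,200:400,::-1],None,fx=2,fy=2))
E
```

```text
53.7 54.56 [-1.5  0.1  6.5] 20.5083
52.9 53.89 [-1.1  0.5  7.2] 20.7583
52.1 53.23 [-1.7  0.1  6. ] 21.0083
51.3 52.5 [-1.5  0.   6.9] 21.2583
50.5 51.45 [-0.7  0.7  5.7] 21.5083
49.7 50.66 [-1.1  0.9  5.7] 21.7583
48.9 49.92 [-1.4  0.6  6.3] 22.0083
48.1 49.54 [-1.1  0.4  9. ] 22.2583
47.3 49.39 [-2.7  0.3 11.7] 22.5083
46.5 49.23 [-2.9  0.9 15.2] 22.7583
```

View pics/s3.png

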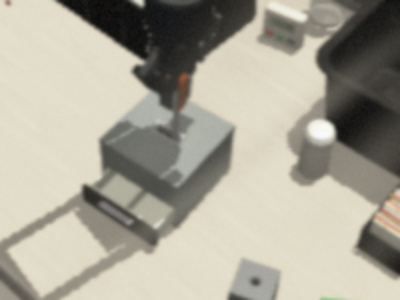

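The tray is out; the front has moved clear of the case at crop (120,215). Withdrawing and returning the pin.

```bash
python3 - <<'E'
from h import *
ctrl.move_l(at(-10,67),vel=60); ctrl.move_l(at(-10,148),vel=120); 
R=down(np.radians(112.5)); ctrl.move_ptp([431.5,-184.3,275],R); ctrl.hold(.25)
s=sensors.read_state(); p,D=optics.grab_frame("wrist"); print(s['t'],s['eef_pos'].round(2),s['grip_width'])
np.savez('pics/tip2.npz',p=p,D=D,pos=s['eef_pos'],rot=s['eef_rot'])
cv2.imwrite('pics/tip2.png',cv2.resize(p[149:239,228:328,::-1],None,fx=6,fy=6,interpolation=0))
E
```

```text
25.2167 [ 432.01 -183.27  274.89] 17.189861395873884
```

View pics/tip2.png

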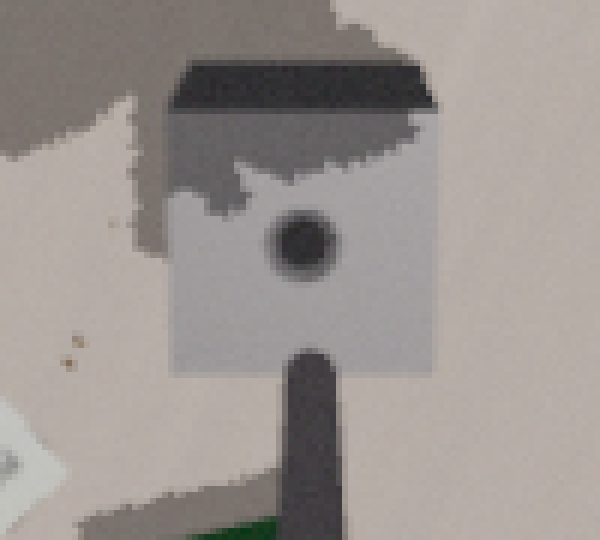

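```bash
python3 - <<'E'
from h import *
z=np.load('pics/tip2.npz'); c=cam("wrist",dict(eef_pos=z['pos'],eef_rot=z['rot']))
h=ray(c,[278.5,189.8],70)[0]; t=ray(c,[279.5,208.6],z['pos'][2]-127)[0]; tgt=z['pos']+h-t; print('hole',h,'tip',t,'target',tgt)
x,y=(tgt[:2]+[431.42,-183.92])/2; print(x,y)
ctrl.move_l([x,y,127+76],vel=100); ctrl.hold(.2)
s=sensors.read_state(); print(s['eef_pos'].round(2),s['force'].round(2))
for zt,v in((55,30),(9,50),(1,12)):
    hit=ctrl.move_l([x,y,127+zt],vel=v,threshold=7); s=sensors.read_state()
    print(zt,hit,s['eef_pos'].round(2),s['force'].round(2),s['wrist_torque'].round(2),s['t'],flush=True)
    if hit: break
E
```

```text
hole [ 432.07672007 -184.38418651   70.        ] tip [ 432.38716545 -182.42301799  147.8938447 ] target [ 431.69728508 -185.23212546  197.        ]
431.55864253907464 -184.57606273109795
[ 432.08 -184.91  203.89] [-0.96 -0.07  0.23]
55 False [ 431.66 -184.65  182.08] [-0.72 -0.07 -0.52] [ 0.01  0.05 -0.01] 27.1833
9 False [ 431.35 -184.41  135.98] [-0.63  0.52 -0.41] [0.19 0.24 0.  ] 28.25
1 True [ 431.33 -184.32  131.9 ] [-0.49  0.42  4.53] [0.12 0.11 0.03] 28.7
```

```bash
python3 - <<'E'
from h import *
ctrl.gripper_to(60); ctrl.hold(.2); s=sensors.read_state(); q=s['eef_pos']
ctrl.move_l([q[0],q[1],300],vel=120); ctrl.hold(.3); s=sensors.read_state(); p,D=optics.grab_frame("wrist"); c=cam("wrist",s);P=cloud(c,D)
m=(orange(p)>0)&(P[...,2]>142)&(np.hypot(P[...,0]-431,P[...,1]+184)<30); print('handle top z',np.median(P[m][:,2]),rect(ray(c,big(m),152)),s['t'])
ctrl.move_ptp([400,150,320],RD); ctrl.hold(.3)
p,D=optics.grab_frame("scene"); cv2.imwrite('pics/end.png',p[140:350,130:450,::-1].repeat(2,0).repeat(2,1)); 
p,D=optics.grab_frame("top"); c=cam("top"); P=cloud(c,D); o=orange(p);o[:,:350]=0;o[:,400:]=0; print('top cam',rect(ray(c,big(o),152)),P[o>0][:,2].max())
p0=np.load('pics/top.npz')['p']; d=np.abs(p.astype(int)-p0).max(-1)
for n,(u,v) in dict(ramekin=(162,257),shaker=(341,161),caddy=(398,171)).items(): print(n,d[v-18:v+18,u-18:u+18].mean().round(1))
s=sensors.read_state(); print(s['t'],s['force'].round(2))
E
```

```text
handle top z 151.47496936407163 (array([ 430.3, -186.9]), array([16.3, 16. ]), 22.6) 31.2417
top cam (array([ 430.3, -184.9]), array([17.1, 15.4]), 27.5) 154.7049923859213
ramekin 12.6
shaker 4.9
caddy 4.7
32.9583 [-0.03 -0.13  0.43]
```

View pics/end.png

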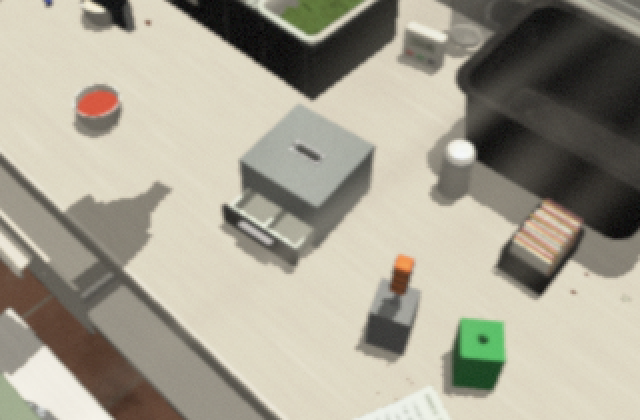

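The last view shows the tray open at (265,225), the pin upright in its stand at (400,275), and the bystanders in place. The ramekin's pixel change is the arm's shadow.

```bash
python3 -c "
from plant import ctrl; ctrl.finish_job()"
```

```text
the job is handed in; nothing more can be done
```

I took the pin from its stand and found the catch about 10 mm to the slot's -y side. The ledge stopped the tip at about 61.8 mm above the table. In the gap I pressed down to the pad's hard stop, and the tray sprang open. The pin is back in its stand, and I handed the job in at about 33 s.

- **Press force:** it peaked at 15.2 N against the hard stop, right at the 15 N guideline and well under the 25 N that breaks the catch.
- **Tray:** it is visibly open in the final picture. I did not measure how far it came out.
- **Pin:** it met the floor of the hole with the tip at about 5 mm, as it should. The handle top reads 151.5 mm, against 151.3 mm at the start. The wrist and top cameras differ by about 2 mm on its sideways position, which is within calibration and the hole's play.
- **Bystanders:** shaker and caddy show almost no pixel change. The ramekin patch changed more (12.6 against about 5), which I put down to the arm's shadow, since it looks to be where it was.

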